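Return the hanging tester to its charging dock

ROBOT

A 6-joint arm with a two-finger parallel gripper is mounted at the origin on the work surface. World frame = base frame: x ahead of the robot, y to its left, z up, the work surface at z = 0. Lengths are in m, angles in rad, forces in N, time in s.
With the tool pointing down it reaches from about 0.425 to 0.95 m from the base axis. Payload 3.5 kg.
Tool frame: the origin (TCP) lies at the very end of the fingers, on their centre line; the grasp point (between the pads) lies 19 mm behind it (ctrl.pinch_z is the distance from the TCP to the grasp point, in m); z points along the fingers, y is the line along which they close (so a half turn about z gives the same grasp; the last joint's range is limited). The gripper opens to 85 mm and grips with 20 to 120 N. Pads are 22 mm wide; open, the fingers measure 114 mm over their backs; the gripper's body (76 mm by 85 mm) begins 54 mm behind the grasp point. The pads swing forward as they close: fully open they stand 13 mm farther back than shut.
Start: joints at [-1.334, 0.286, 1.577, -0, 1.279, -0.15], TCP at [0.255, -0.625, 0.231] pointing down, gripper open.
Joint ranges: [-2.77, 2.77], [-0.9, 2.22], [0.21, 2.48], [-1.53, 4.67], [0.24, 2.81], [-2.84, 2.84]. Speed limits (rad/s): [2.79, 2.79, 3.14, 3.14, 3.14, 3.14].

INTERFACE

Orientations are given as a unit quaternion [x, y, z, w].
In Python, from plant import ctrl gives the robot as it stands. The module is installed in compiled form; this text tells all that it offers.
- The arm moves only by the shell command python3 -m crank 'ROWS' [OPENING] [FORCE]. ROWS is JSON, a list of rows, each a list of 6 numbers: the shift along the tool's x, y, z in cm, then the turn, a rotation vector about the tool's x, y, z in rad. In form: [[tx, ty, tz, rx, ry, rz], ...]. A call has 1 to 10 rows; each row is the pose to reach, as a shift and turn from the pose commanded when the call began, along the tool's axes at that moment; what a row does not reach only later rows make up. A row lasts 1/10 s, in which the tool goes at most 50 mm and 8.59 degrees, less where a joint would pass 70% of its speed; a pose out of reach is approached as far as the arm can. A call with a gripper value outside its range is refused whole. OPENING is the opening, from 0 (shut) to 1 (fully open), set as the call begins (- or left out, the last holds). The fingers move at their own pace and stop on an object; FORCE is the grip in N (left out, the last holds). Time passes only in rows, so rows that repeat a pose let the fingers close. It gives the time, the measured TCP pose, the force, the opening and the grip force at its end, in the units of the state.
- ctrl.get_state(): the state, without advancing time (a new reading comes with each control period).
- ctrl.read_camera(name): name is "scene" or "side" or "wrist"; returns (picture, depth): 480x640x3 uint8, blue, green, red; 480x640 float32, m along the optical axis (not along the pixel's ray), 0 where there is no reading.
- ctrl.camera_info(name): a dict with "K" (3x3 intrinsics, pixels), "origin" and "orientation" of the camera in the world. Camera axes: x right, y down, z forward; pixel columns grow to the right and rows downward; lengths in m; the calibration is good to about 2 mm. A picture is of the moment at which its call begins: read the wrist's pose just before it. camera_info takes no time and is no camera call; for the wrist camera it gives the pose at the moment of the call.
- ctrl.sign_off(): hands the job in; it is judged then, once.
The state is a dict: "time": time; "qpos": joint angles; "dq": joint speeds; "joint_efforts": joint torques, N m; "eef_pos": TCP position; "tcp_rot": TCP orientation; "contact_force": force on the tool from outside, world axes, zero at the start; "wrist_torque": the same for the moment, N m; "opening": opening from 0.0 (shut) to 1.0 (fully open); "finger_force": force on a finger pad.
Only numpy, scipy, OpenCV 4.12 (cv2) and the standard library are available. Lean on these libraries where they do the work, as an engineer would, in place of code of your own. Each camera call takes 0.05 s, during which the arm holds its last target. There are 200 camera calls.

TASK

Lift the yellow tester up and off its rack hook, stand it upright on the blue mat and let go of it there. Then take it up again with a new grip that suits the dock, where fingers find room only in front of and behind it, and lower it between the cheeks of the charging dock until it sits fully down in the pocket, screen facing out of the dock's front, and let go. Keep it upright and never drop it, and leave the red thermometer, the beaker, the orange reel and the screwdriver where they are.

Things in the scene. Friction and masses are not known exactly. Their poses are not given: they have to be found in the camera images.
- tester: Yellow handheld tester hanging on a rack hook: box 40 (x) x 50 (y) x 90 mm (z), 220 g. Origin: centre of its underside; z up, screen on its -x face. Centred on top, a black tab 6 mm thick (x), 30 wide (y), 23 tall, with a window 16 wide (y) and 18 tall from the body's top (z 90) to the 5 mm top bar (z 108 to 113). The hook passes through the window along x.
- tester_screen (a point): Point on the middle of the tester's screen, at (-20, 0, 66) mm in the tester's frame.
- tester_eye (a point): Underside of the tab's top bar, at (0, 0, 108) mm in the tester's frame: the point that rests on the hook.
- rack: Fixed rack 177 mm tall: blue rails along y on posts at y +-145 mm. Origin: on the table below the rails; front -x. Two flat hooks at y +-65 point to -x: arm 8 wide, 4 thick, top at z 170, from x -6 (rail's face) to -48; its last 5 mm turn up to z 176. A hung thing has its tab at x -36, its back 10 mm off the rail; to come off it rises 6 to 14 mm, then moves out to the rack's -x.
- mat: Fixed blue mat, 160 x 160 x 4 mm, lying on the table; origin at the centre of its underside.
- dock: Fixed charging dock, black base 70 (x) x 82 (y) x 8 mm. Two grey cheeks 12 mm thick, 70 long (x), up to z 116, stand 58 mm apart (y). Open to its front (-x), back and top. The pocket between two white sills (x +-24 to +-30 mm, top z 13) is 48 (x) x 58 (y) mm, 5 mm deep. Origin: centre of its underside.
- dock_seat (a point): Centre of the pocket's floor, at (0, 0, 8) mm in the dock's frame; the tester's underside comes to rest here.
- thermometer: Red handheld thermometer, same shape as the tester, hanging on the other hook; leave alone. Origin: centre of its underside.
- beaker: Clear glass beaker, 56 mm across, 70 mm tall, standing on the table; leave alone. Origin: centre of its underside.
- reel: Orange reel, 58 mm across, 42 mm tall, lying flat on the table; leave alone. Origin: centre of its underside.
- driver: Screwdriver about 200 mm long with red handle lying on the table; leave alone. Origin: its middle at the underside.
There are look-alikes about, which are no part of the job. There is more than one size of the tester; the one meant has the size given above. Several things look just like the dock: the one meant starts farthest to the robot's left.

How it is judged:
On the way, in this order (a step that is already met when the one before it is completed fails the run):
1. the tester is off the hook: its tab is clear of the rack and it touches the rack no more (distance of tester_eye from where it was at the start of the episode above 0.04 m and contact force between tester and rack below 0.1 N), for 0.1 s.
2. the tester stands upright on the mat, at rest and let go (z of tester in the frame of mat between 0.001 and 0.007 m and x of tester in the frame of mat between -0.07 and 0.07 m and y of tester in the frame of mat between -0.07 and 0.07 m and angle between tester's own z axis and vertical below 0.06 rad and linear speed of tester below 0.02 m/s and contact force between tester and the fingers below 0.1 N), for 0.3 s.
At the end, for the whole second after the job is handed in: The tester stands upright (within 0.06 rad) and at rest in the dock's pocket: underside within 3 mm of the pocket's floor, within 7 mm of its centre along x and y, square to it within 0.25 rad, screen towards the dock's front, let go (z of tester in the frame of dock_seat between -0.003 and 0.003 m and x of tester in the frame of dock_seat between -0.007 and 0.007 m and y of tester in the frame of dock_seat between -0.007 and 0.007 m and x of tester_screen in the frame of dock below 0 m and angle between the x axis of tester and the x axis of dock, either way round below 0.25 rad and angle between tester's own z axis and vertical below 0.06 rad and linear speed of tester below 0.02 m/s and contact force between tester and the fingers below 0.1 N); the robot touches nothing.
It fails at once if the tester is tipped more than 0.5 rad (angle between tester's own z axis and vertical above 0.5 rad).
It fails at once if the tester is dropped (moves faster than 0.4 m/s while no finger touches it) (contact force between tester and the fingers below 0.05 N and linear speed of tester above 0.4 m/s).
It fails at once if the red thermometer, beaker, reel or screwdriver is disturbed (moved more than 30 mm) (distance of any of thermometer, beaker, reel, driver from where it was at the start of the episode above 0.03 m).
It also fails if it takes over 58 s, if anything falls off the work surface, if the arm or the gripper's body presses on something with over 40 N, if the wrist force passes 120 N, or if a joint passes its speed limit or range.

## Working session

There is one attempt and no reset: what is moved stays moved. The work goes in short steps, Python scripts to look and compute and a shell command to move; the robot and the scene stay as the last step left them, time stands still between calls to the robot, and variables do not carry over. Pictures are saved under pics/ and viewed, at most 10 in all, crops included, and the job is handed in when it is done.

```bash
mkdir -p pics
cat > h.py <<'E'
import numpy as np, cv2
from plant import ctrl
from scipy.spatial.transform import Rotation as R
def cam(n):
    i=ctrl.camera_info(n); p,d=ctrl.read_camera(n); return p,d,i
def cloud(d,i):
    K=np.array(i["K"]); v,u=np.mgrid[0:480,0:640]
    P=np.stack([(u-K[0,2])/K[0,0]*d,(v-K[1,2])/K[1,1]*d,d],-1)
    W=P@R.from_quat(i["orientation"]).as_matrix().T+np.array(i["origin"]) 
    W[d==0]=np.nan; return W
E
python3 - <<'E'
from h import *
for n in("scene","side"):
    p,d,i=cam(n); cv2.imwrite(f"pics/{n}.png",p); np.savez(f"{n}.npz",p=p,W=cloud(d,i)); print(n,i)
s=ctrl.get_state(); print(s)
E
```

```text
scene {'K': array([[444.34095739,   0.        , 324.17004916],
       [  0.        , 444.34095739, 243.38290736],
       [  0.        ,   0.        ,   1.        ]]), 'origin': array([0.84243944, 0.56148005, 0.52796911]), 'orientation': array([ 0.21019511,  0.8549469 , -0.46141492, -0.10945363])}
side {'K': array([[490.94214422,   0.        , 310.33847462],
       [  0.        , 490.94214422, 242.07460093],
       [  0.        ,   0.        ,   1.        ]]), 'origin': array([0.0872747 , 0.56620161, 0.61981411]), 'orientation': array([-0.2977435 ,  0.83053706, -0.44583919,  0.15094509])}
{'time': 0.1, 'qpos': array([-1.33398988e+00,  2.87102811e-01,  1.57802760e+00,  2.24403852e-05,
        1.27859124e+00, -1.49979263e-01]), 'dq': array([ 4.87445000e-04, -2.26757989e-03, -3.35259538e-03, -2.50297657e-04,
        9.36728291e-05, -1.11068463e-03]), 'joint_efforts': array([ 6.58444333e-04, -4.07296908e+01, -2.93699026e+01, -1.30331814e-04,
        3.39699349e-03,  1.18733831e-05]), 'eef_pos': array([ 0.25452477, -0.62453767,  0.23006996]), 'tcp_rot': array([ 9.81357880e-01,  1.92186309e-01, -3.54680978e-05, -1.06395984e-03]), 'contact_force': array([ 0.07118971,  0.38077729, -0.34508664]), 'wrist_torque': array([ 0.05140523, -0.02564497, -0.03908402]), 'finger_force': 0.0, 'opening': 0.9997649758326796}
```

View pics/scene.png

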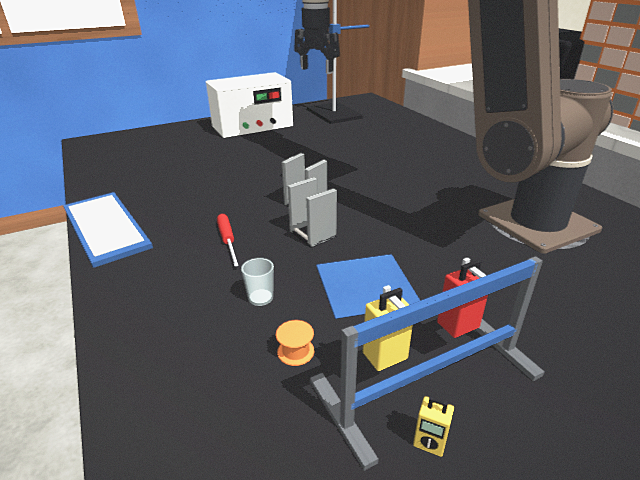

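View pics/side.png

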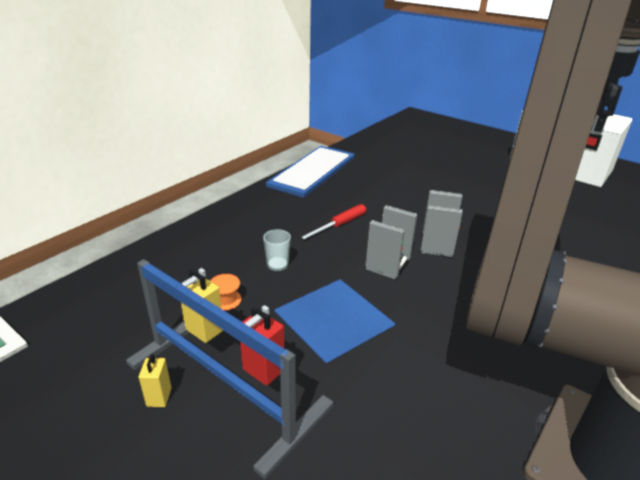

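The scene view shows the yellow tester at (388,335) and the red thermometer at (460,305), both hanging on the rack's far side. The mat is at (365,285), two docks at (313,215) and (303,180), the beaker at (258,282) and the reel at (295,342). Next I measure them.

```bash
cat > m.py <<'E'
from h import *
def rep(name,W,m,lo=-1,hi=1):
    P=W[m]; P=P[np.isfinite(P).all(1)]; P=P[(P[:,2]>lo)&(P[:,2]<hi)]
    if len(P)<20: print(name,len(P)); return None
    r=cv2.minAreaRect(P[:,:2].astype(np.float32)*1000)
    print(name,len(P),"z",np.percentile(P[:,2],[1,50,99]).round(3),"rect",np.round(r[0],1),np.round(r[1],1),round(r[2],1),"x",np.percentile(P[:,0],[1,99]).round(3),"y",np.percentile(P[:,1],[1,99]).round(3)); return P
E
python3 - <<'E'
from m import *
for n in("scene","side"):
    z=np.load(n+".npz"); p,W=z["p"],z["W"]; hsv=cv2.cvtColor(p,cv2.COLOR_BGR2HSV); H,S,V=[hsv[...,k].astype(int) for k in range(3)]
    print(n); on=(W[...,0]>0)&(W[...,0]<1.1)&(abs(W[...,1])<.6)
    v,u=np.mgrid[0:480,0:640]
    yel=on&(H>24)&(H<33)&(S>130)&(V>80)
    nl,l,st,c=cv2.connectedComponentsWithStats(yel.astype(np.uint8))
    for k in range(1,nl):
        if st[k,4]>150: rep(f"yellow{c[k].round()}",W,l==k); rep(" top3mm",W,(l==k)&(W[...,2]>np.nanpercentile(W[...,2][l==k],98)-.004))
    red=on&((H<6)|(H>174))&(S>150)
    nl,l,st,c=cv2.connectedComponentsWithStats(red.astype(np.uint8))
    for k in range(1,nl):
        if st[k,4]>150: rep(f"red{c[k].round()}",W,l==k)
    blue=on&(H>100)&(H<118)&(S>120)
    rep("mat",W,blue,.001,.007); rep("rail",W,blue,.172,.182); rep("railall",W,blue,.15,.182)
    gr=on&(S<40)&(V>70)
    g=cv2.morphologyEx((gr&(W[...,2]>.02)).astype(np.uint8),cv2.MORPH_OPEN,np.ones((3,3)))
    nl,l,st,c=cv2.connectedComponentsWithStats(g)
    for k in range(1,nl):
        if st[k,4]>100: rep(f"grey{c[k].round()}",W,l==k); rep(" top",W,(l==k)&(W[...,2]>.112)&(W[...,2]<.12))
    rep("sill",W,on&(S<40)&(V>150),.008,.016)
    rep("orange",W,on&(H>8)&(H<20)&(S>150))
E
```

```text
scene
yellow[394. 350.] 800 z [0.066 0.093 0.119] rect [575.8 240.6] [45.8  3.5] 0.2 x [0.554 0.598] y [0.239 0.242]
 top3mm 80 z [0.114 0.116 0.12 ] rect [575.9 240.5] [44.3  3.3] 0.3 x [0.554 0.598] y [0.239 0.242]
red[225. 228.] 310 z [-0.     0.022  0.026] rect [ 650.  -311.3] [142.   24.3] 81.4 x [0.638 0.669] y [-0.341 -0.241]
red[457. 279.] 347 z [0.126 0.151 0.162] rect [381.5 148.9] [236.3  42.8] 43.2 x [0.435 0.471] y [0.202 0.229]
red[463. 317.] 1177 z [0.065 0.092 0.126] rect [441.4 214.5] [137.7  60.7] 62.6 x [0.423 0.471] y [0.205 0.242]
mat 3958 z [0.001 0.004 0.006] rect [ 653.3 -168.8] [223.  982.3] 44.0 x [0.387 0.914] y [-0.307  0.091]
rail 1770 z [0.172 0.176 0.178] rect [508.7 243.6] [278.7  40.7] 0.0 x [0.375 0.646] y [0.251 0.264]
railall 3464 z [0.155 0.172 0.178] rect [510.2 241.8] [281.6  45.1] 0.2 x [0.376 0.646] y [0.252 0.264]
grey[319.   4.] 102 z [0.403 0.411 0.423] rect [ 255.8 -592.7] [14.1 39.9] 89.4 x [0.236 0.276] y [-0.599 -0.587]
 top 0
grey[576.  88.] 218 z [0.306 0.307 0.308] rect [25.1  9.1] [80.  50.1] 89.9 x [0.   0.05] y [-0.027  0.047]
 to
[... 3456 characters left out ...]
[17.3  9. ] 36.9 x [0.647 0.662] y [0.252 0.263]
grey[254. 320.] 102 z [0.16  0.17  0.174] rect [447.3 229.9] [18.1 29.2] 40.6 x [0.44  0.458] y [0.222 0.245]
 top 0
grey[288. 397.] 1025 z [0.022 0.107 0.178] rect [364.5 257. ] [14.3 15.7] 85.8 x [0.357 0.372] y [0.252 0.264]
 top 57 z [0.112 0.115 0.12 ] rect [362.5 261. ] [16.7  8.7] 35.6 x [0.357 0.372] y [0.253 0.264]
grey[623. 389.] 476 z [0.162 0.172 0.183] rect [49.1 47.6] [30.  62.2] 44.9 x [0.019 0.06 ] y [0.02  0.061]
 top 0
sill 1806 z [0.008 0.013 0.016] rect [694.8 -80.3] [ 495.6 1035.6] 2.1 x [0.457 0.95 ] y [-0.58   0.434]
orange 752 z [-0.001  0.04   0.125] rect [632.1 119.1] [ 57.1 235.2] 52.7 x [0.552 0.731] y [0.04  0.201]
```

Run:
```python
from m import *
a=np.load("scene.npz"); b=np.load("side.npz")
A=cv2.resize(a["p"][145:265,260:360],None,fx=4,fy=4,interpolation=cv2.INTER_CUBIC); B=cv2.resize(b["p"][165:285,355:475][:, :100],None,fx=4,fy=4,interpolation=cv2.INTER_CUBIC)
cv2.imwrite("pics/dock.png",np.hstack([A,B]))
for z,(u0,u1,v0,v1) in((a,(310,425,250,320)),(b,(270,400,275,362))):
    h=cv2.cvtColor(z["p"],cv2.COLOR_BGR2HSV).astype(int); m=(h[...,0]>98)&(h[...,0]<120)&(h[...,1]>110)
    w=np.zeros_like(m); w[v0:v1,u0:u1]=1; W=z["W"]
    rep("mat",W,m&w&(W[...,0]<.8)&(W[...,1]<.15),.000,.008)
    d=np.hypot(W[...,0]-.481,W[...,1]+.1955)<.06
    hh=h
    P=rep("dock",W,d,.112,.12); rep("sillz",W,d&(h[...,2]>140)&(h[...,1]<40),.004,.017)
```

```text
mat 3820 z [0.001 0.004 0.006] rect [470.8   8.5] [164.9 161.9] 75.7 x [0.387 0.561] y [-0.076  0.091]
dock 244 z [0.112 0.115 0.117] rect [ 482.8 -196.1] [69.2 85.2] 9.4 x [0.443 0.522] y [-0.238 -0.151]
sillz 153 z [0.005 0.012 0.017] rect [ 480.3 -189.8] [66.2 76.1] 5.8 x [0.444 0.515] y [-0.221 -0.15 ]
mat 5292 z [0.001 0.004 0.006] rect [477.  25.] [201.6 166.5] 74.8 x [0.384 0.558] y [-0.075  0.099]
dock 301 z [0.112 0.115 0.117] rect [ 481.  -195.7] [69.8 84.8] 8.6 x [0.442 0.519] y [-0.239 -0.152]
sillz 47 z [0.007 0.012 0.017] rect [ 457.8 -213.9] [11.9 35.6] 10.4 x [0.452 0.466] y [-0.231 -0.197]
```

View pics/dock.png

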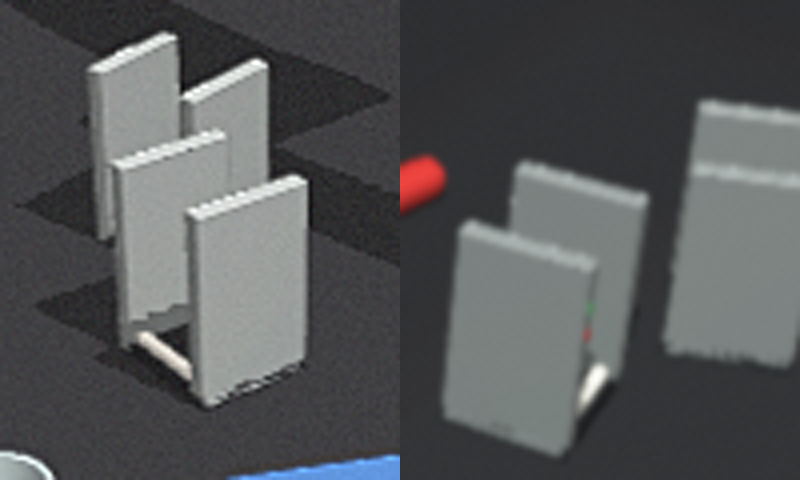

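Side crop: green and red lamps at the dock's end nearest the robot (585,310)/(585,335), the +x end seen on the left crop is plain. So the dock's front should face the robot, with its x axis at about +9°; I will check this later with the wrist camera.

```bash
cat > g.py <<'E'
import sys
from h import *
def to(x,y,z,psi):
    s=ctrl.get_state(); r=R.from_quat(s["tcp_rot"]); t=R.from_euler("z",psi,degrees=True)*R.from_euler("x",180,degrees=True)
    print("now",s["time"],np.round(s["eef_pos"],4),"psi",np.round(np.degrees(np.arctan2(*r.as_matrix()[[1,0],[0,0]])),2),"shift",np.round(r.inv().apply(np.array([x,y,z])-s["eef_pos"])*100,2),"rot",np.round((r.inv()*t).as_rotvec(),3))
if __name__=="__main__": to(*map(float,sys.argv[1:5]))
E
python3 g.py .575 .2215 .26 90
```

```text
now 0.1 [ 0.2545 -0.6245  0.2301] psi 22.16 shift [ 61.59 -66.27  -2.83] rot [-0.002 -0.002 -1.184]
```

```bash
python3 -m crank '[[0,0,-3,0,0,0],[12,-13,-3,0,0,-0.15],[12,-13,-3,0,0,-0.3],[30,-32,-3,0,0,-0.45],[30,-32,-3,0,0,-0.6],[30,-32,-3,0,0,-0.75],[30,-32,-3,0,0,-0.75],[30,-32,-3,0,0,-0.75],[30,-32,-3,0,0,-0.75],[30,-32,-3,0,0,-0.75]]' 1 40; python3 g.py .52 .02 .26 90
```

```text
time: 1.1
eef_pos: [0.412, -0.2129, 0.261]
tcp_rot: [0.843, 0.539, 0.0, -0.0]
contact_force: [1.1, -0.3, -0.2]
opening: 1.0
finger_force: 0.0
now 1.1 [ 0.412  -0.2129  0.261 ] psi 65.19 shift [25.67  0.03  0.11] rot [-0.    -0.001 -0.433]
```

Run:
```python
from m import *
p,d,i=cam("wrist"); cv2.imwrite("pics/w1.png",p); W=cloud(d,i); np.savez("w1.npz",p=p,W=W)
print(i["origin"])
dd=np.hypot(W[...,0]-.482,W[...,1]+.196)<.065
rep("dock top",W,dd,.112,.12); h=cv2.cvtColor(p,cv2.COLOR_BGR2HSV)
rep("sill",W,dd&(h[...,2]>140),.009,.017)
```

```text
[ 0.44086497 -0.15074331  0.40271333]
dock top 2387 z [0.113 0.115 0.117] rect [ 482.9 -197.8] [70.  82.3] 9.0 x [0.444 0.521] y [-0.241 -0.154]
sill 580 z [0.009 0.012 0.017] rect [ 480.8 -192.4] [66.8 70.8] 9.3 x [0.451 0.516] y [-0.231 -0.157]
```

View pics/w1.png

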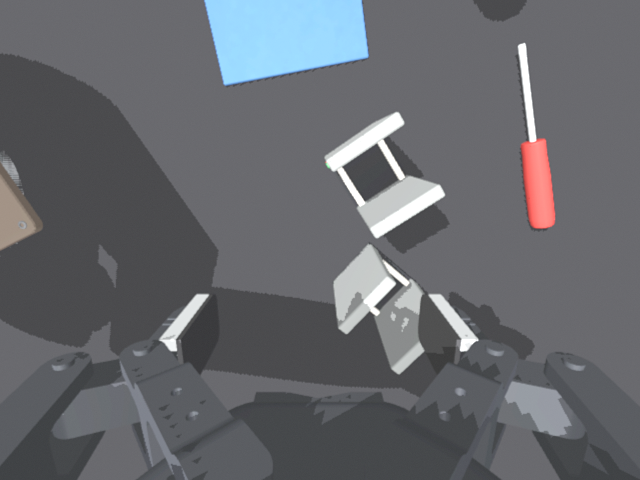

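```bash
python3 -m crank '[[5,0,0,0,0,-0.15],[10,0,0,0,0,-0.3],[15,0,0,0,0,-0.433],[20,0,0,0,0,-0.433],[25.6,0,0,0,0,-0.433],[25.6,0,0,0,0,-0.433]]'; python3 g.py .575 .2215 .23 90
```

```text
time: 1.75
eef_pos: [0.5202, 0.0211, 0.2608]
tcp_rot: [0.705, 0.709, 0.0, -0.001]
contact_force: [-0.4, 0.3, 0.1]
opening: 1.001
finger_force: 0.0
now 1.75 [0.5202 0.0211 0.2608] psi 90.28 shift [20.01  5.58  3.11] rot [-0.    -0.002  0.005]
```

Wrist view: the dock is at (385,175), with the green lamp at (330,167) on its robot-side end. That confirms the front faces -x, at (0.483,-0.197), yaw 9°. On to the tester.

```bash
python3 -m crank '[[4,1.1,0,0,0,0.005],[8,2.2,0,0,0,0.005],[12,3.3,0,0,0,0.005],[16,4.5,0,0,0,0.005],[20,5.6,0,0,0,0.005],[20,5.6,3,0,0,0.005],[20,5.6,3,0,0,0.005]]'
python3 - <<'E'
from m import *
import g
p,d,i=cam("wrist"); cv2.imwrite("pics/w2.png",p); W=cloud(d,i)
h=cv2.cvtColor(p,cv2.COLOR_BGR2HSV); y=(h[...,0]>22)&(h[...,0]<34)&(h[...,1]>120)
rep("yel top",W,y&(W[...,1]<.26),.146,.158)
near=(W[...,0]>.54)&(W[...,0]<.61)&(W[...,1]>.15)&(W[...,1]<.25)
rep("tab/hook",W,near&(h[...,2]<70),.165,.18)
rep("hook",W,near&(h[...,1]<60)&(h[...,2]>90),.164,.182)
rep("rail",W,(h[...,0]>98)&(h[...,0]<120)&(h[...,1]>110),.172,.182)
g.to(.575,.2215,.118,90)
E
```

```text
time: 2.45
eef_pos: [0.5731, 0.2165, 0.2262]
tcp_rot: [0.709, 0.705, -0.004, -0.002]
contact_force: [-0.1, -1.0, -1.0]
opening: 1.001
finger_force: 0.0
yel top 316 z [0.147 0.15  0.154] rect [576.2 220.5] [50.  39.5] 0.1 x [0.552 0.601] y [0.201 0.24 ]
tab/hook 46 z [0.165 0.168 0.172] rect [575.9 223.1] [ 0.7 27.7] 89.9 x [0.562 0.59 ] y [0.223 0.223]
hook 1178 z [0.168 0.17  0.176] rect [576.5 229.1] [42.9 28.7] 88.0 x [0.563 0.59 ] y [0.208 0.249]
rail 6165 z [0.173 0.176 0.178] rect [519.3 256.1] [ 12.3 264.2] 89.9 x [0.391 0.644] y [0.25  0.262]
now 2.5 [0.5739 0.2159 0.2282] psi 89.67 shift [ 0.58  0.18 11.01] rot [-0.007  0.002 -0.006]
```

View pics/w2.png

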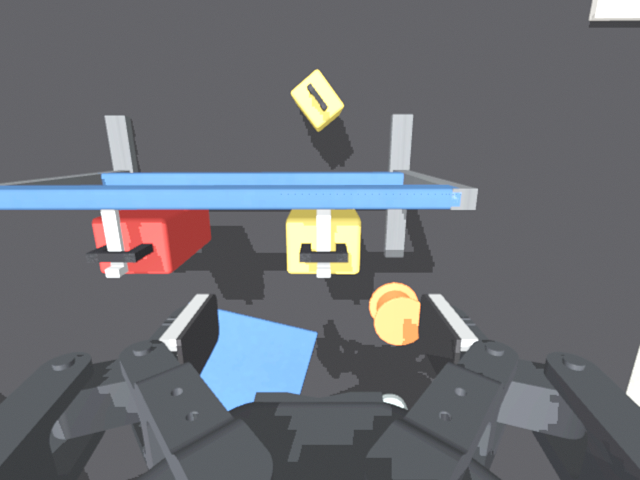

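```bash
python3 -m crank '[[0,0,0,0,0,0],[0,0,0,0,0,0],[0,0,0,0,0,0]]'; python3 g.py .5755 .221 .118 90
```

```text
time: 2.8
eef_pos: [0.5763, 0.2159, 0.2329]
tcp_rot: [0.71, 0.705, 0.001, 0.001]
contact_force: [0.1, -0.2, -0.1]
opening: 1.0
finger_force: 0.0
now 2.8 [0.5763 0.2159 0.2329] psi 89.58 shift [ 0.51 -0.11 11.49] rot [ 0.002 -0.    -0.007]
```

```bash
python3 -m crank '[[0.5,-0.1,1,0,0,-0.007],[0.5,-0.1,3,0,0,-0.007],[0.5,-0.1,5,0,0,-0.007],[0.5,-0.1,7,0,0,-0.007],[0.5,-0.1,9,0,0,-0.007],[0.5,-0.1,10.5,0,0,-0.007],[0.5,-0.1,11.5,0,0,-0.007],[0.5,-0.1,11.5,0,0,-0.007],[0.5,-0.1,11.5,0,0,-0.007],[0.5,-0.1,11.5,0,0,-0.007]]'; python3 g.py .5755 .221 .118 90
```

```text
time: 3.8
eef_pos: [0.5755, 0.2218, 0.1177]
tcp_rot: [0.707, 0.707, 0.001, 0.001]
contact_force: [0.1, 0.1, 0.3]
opening: 0.996
finger_force: 0.0
now 3.8 [0.5755 0.2218 0.1177] psi 90.06 shift [-0.08 -0.   -0.03] rot [ 0.002 -0.     0.001]
```

Well placed; close the gripper.

```bash
python3 -m crank '[[0,0,0,0,0,0],[0,0,0,0,0,0],[0,0,0,0,0,0],[0,0,0,0,0,0],[0,0,0,0,0,0],[0,0,0,0,0,0],[0,0,0,0,0,0],[0,0,0,0,0,0],[0,0,0,0,0,0],[0,0,0,0,0,0]]' 0 50; python3 g.py .5755 .221 .118 90
```

```text
time: 4.8
eef_pos: [0.5752, 0.2217, 0.1172]
tcp_rot: [0.707, 0.707, 0.001, 0.0]
contact_force: [0.2, -0.6, 5.5]
opening: 0.577
finger_force: 52.5
now 4.8 [0.5752 0.2217 0.1172] psi 90.06 shift [-0.07  0.03 -0.08] rot [ 0.001 -0.     0.001]
```

```bash
python3 -m crank '[[0,0,-0.3,0,0,0],[0,0,-0.6,0,0,0],[0,0,-0.9,0,0,0],[0,0,-1.0,0,0,0],[0,0,-1.0,0,0,0],[0,0,-1.0,0,0,0]]'; python3 g.py .5755 .121 .128 90
```

```text
time: 5.4
eef_pos: [0.5745, 0.2216, 0.1261]
tcp_rot: [0.707, 0.707, -0.0, -0.0]
contact_force: [-0.2, -0.1, -2.2]
opening: 0.574
finger_force: 52.1
now 5.4 [0.5745 0.2216 0.1261] psi 90.06 shift [-10.06   0.09  -0.19] rot [-0.     0.     0.001]
```

The force reads -2.2 N, the tester's own weight, so it hangs free. Move it out.

```bash
python3 -m crank '[[-1,0,-0.1,0,0,0],[-2.5,0,-0.1,0,0,0],[-4,0,-0.1,0,0,0],[-6,0,-0.1,0,0,0],[-8,0,-0.1,0,0,0],[-10,0,-0.1,0,0,0],[-10,0,-0.1,0,0,0],[-10,0,-0.1,0,0,0]]'; python3 g.py .485 .01 .126 9
```

```text
time: 6.2
eef_pos: [0.5748, 0.1205, 0.1274]
tcp_rot: [0.707, 0.707, 0.0, -0.0]
contact_force: [0.1, 0.1, -2.5]
opening: 0.58
finger_force: 52.0
now 6.2 [0.5748 0.1205 0.1274] psi 89.94 shift [-11.06  -8.96   0.14] rot [-0.    -0.     1.413]
```

```bash
python3 -m crank '[[-1,-1,0,0,0,0.1],[-2.2,-1.8,0,0,0,0.24],[-3.4,-2.7,0,0,0,0.38],[-4.6,-3.6,0,0,0,0.52],[-5.8,-4.5,0,0,0,0.66],[-7,-5.5,0,0,0,0.8],[-8.2,-6.5,0,0,0,0.94],[-9.4,-7.5,0,0,0,1.08],[-10.4,-8.5,0,0,0,1.22],[-11.1,-9,0,0,0,1.36]]';python3 -m crank '[[0,0,0,0,0,0.05],[0,0,0,0,0,0.05],[0,0,0,0,0,0.05],[0,0,0,0,0,0.05]]'
python3 - <<'E'
from m import *
import g
p,d,i=cam("scene"); W=cloud(d,i); h=cv2.cvtColor(p,cv2.COLOR_BGR2HSV); y=(h[...,0]>22)&(h[...,0]<34)&(h[...,1]>120)&(W[...,1]<.12)
rep("yel",W,y); v,u=np.nonzero(y); print(u.min(),u.max(),v.min(),v.max())
g.to(.485,.01,.062,9)
E
```

```text
time: 7.2
eef_pos: [0.4841, 0.0105, 0.1273]
tcp_rot: [0.995, 0.103, -0.0, -0.0]
contact_force: [0.7, 1.2, -1.2]
opening: 0.58
finger_force: 52.2
time: 7.6
eef_pos: [0.485, 0.0108, 0.1274]
tcp_rot: [0.997, 0.082, 0.0, -0.0]
contact_force: [0.3, -0.0, -1.6]
opening: 0.575
finger_force: 52.2
yel 1432 z [0.074 0.118 0.163] rect [451.1 -50.5] [513.9 111.6] 43.7 x [0.462 0.506] y [-0.01  0.04]
284 381 203 354
now 7.65 [0.485  0.0108 0.1274] psi 9.34 shift [-0.01  0.08  6.54] rot [-0.    -0.     0.006]
```

```bash
python3 -m crank '[[0,0,1,0,0,0.006],[0,0,2.2,0,0,0.006],[0,0,3.4,0,0,0.006],[0,0,4.6,0,0,0.006],[0,0,5.6,0,0,0.006],[0,0,6.2,0,0,0.006],[0,0,6.5,0,0,0.006],[0,0,6.7,0,0,0.006],[0,0,6.75,0,0,0.006],[0,0,6.75,0,0,0.006]]'; python3 g.py .485 .01 .0595 9
```

```text
time: 8.65
eef_pos: [0.4852, 0.0105, 0.0602]
tcp_rot: [0.997, 0.078, 0.0, 0.0]
contact_force: [0.1, 0.4, -2.0]
opening: 0.58
finger_force: 52.2
now 8.65 [0.4852 0.0105 0.0602] psi 8.93 shift [-0.03  0.04  0.07] rot [ 0.    -0.001 -0.001]
```

```bash
python3 -m crank '[[0,0,0.05,0,0,0],[0,0,0.1,0,0,0],[0,0,0.1,0,0,0],[0,0,0.1,0,0,0]]'
```

```text
time: 9.05
eef_pos: [0.4853, 0.0105, 0.0594]
tcp_rot: [0.997, 0.078, 0.0, 0.0]
contact_force: [-0.9, 0.8, 1.4]
opening: 0.578
finger_force: 52.4
```

Force changed from -2 to +1.4 N: it touches the mat. Release.

```bash
python3 -m crank '[[0,0,0,0,0,0],[0,0,0,0,0,0],[0,0,0,0,0,0],[0,0,0,0,0,0]]' 0.7 && python3 -m crank '[[0,0,0,0,0,0],[0,0,0,0,0,0],[0,0,0,0,0,0],[0,0,0,0,0,0],[0,0,0,0,0,0],[0,0,-3,0,0,0],[0,0,-7,0,0,0],[0,0,-10,0,0,0],[0,0,-13,0,0,0],[0,0,-13,0,0,0]]' 1; python3 -m crank '[[0,0,0,0,0,0],[0,0,0,0,0,0]]'
python3 - <<'E'
from m import *
import g
for n in("scene","wrist"):
    p,d,i=cam(n); cv2.imwrite(f"pics/{n}3.png",p); W=cloud(d,i); h=cv2.cvtColor(p,cv2.COLOR_BGR2HSV); y=(h[...,0]>22)&(h[...,0]<34)&(h[...,1]>120)&(W[...,1]<.12)&(np.hypot(W[...,0]-.485,W[...,1]-.01)<.06)
    rep(n+" yel",W,y,.0,.2); rep("top",W,y,.0885,.1)
    t=(np.hypot(W[...,0]-.485,W[...,1]-.01)<.03)
    rep("tab",W,t,.106,.122)
g.to(.485,.01,.19,99)
E
```

```text
time: 9.45
eef_pos: [0.485, 0.0105, 0.0589]
tcp_rot: [0.997, 0.078, 0.0, 0.0]
contact_force: [-0.6, 0.3, 0.0]
opening: 0.698
finger_force: 0.0
time: 10.45
eef_pos: [0.4879, 0.01, 0.1942]
tcp_rot: [0.997, 0.078, 0.005, 0.001]
contact_force: [-0.2, 0.6, 0.8]
opening: 0.998
finger_force: 0.0
time: 10.65
eef_pos: [0.4839, 0.0107, 0.1872]
tcp_rot: [0.997, 0.078, -0.001, -0.0]
contact_force: [-0.3, 0.1, 0.2]
opening: 0.997
finger_force: 0.0
scene yel 1331 z [0.008 0.055 0.095] rect [484.   12.5] [40.8 53.7] 9.6 x [0.463 0.506] y [-0.009  0.04 ]
top 143 z [0.089 0.093 0.097] rect [483.9  13.2] [39.1 49.9] 9.7 x [0.463 0.505] y [-0.011  0.04 ]
tab 92 z [0.106 0.114 0.118] rect [483.1  12.1] [ 7.7 32.6] 8.2 x [0.478 0.488] y [-0.003  0.027]
wrist yel 1050 z [0.01  0.062 0.11 ] rect [493.7  12.4] [19.9 45.9] 9.0 x [0.485 0.507] y [-0.008  0.036]
top 98 z [0.089 0.091 0.099] rect [493.7  11.9] [19.9 44.9] 9.3 x [0.484 0.507] y [-0.009  0.035]
tab 537 z [0.107 0.116 0.118] rect [483.8  10.9] [ 6.5 30.1] 9.2 x [0.479 0.489] y [-0.004  0.026]
now 10.75 [0.4838 0.0107 0.1869] psi 8.92 shift [ 0.11  0.09 -0.31] rot [-0.004  0.002 -1.572]
```

View pics/scene3.png

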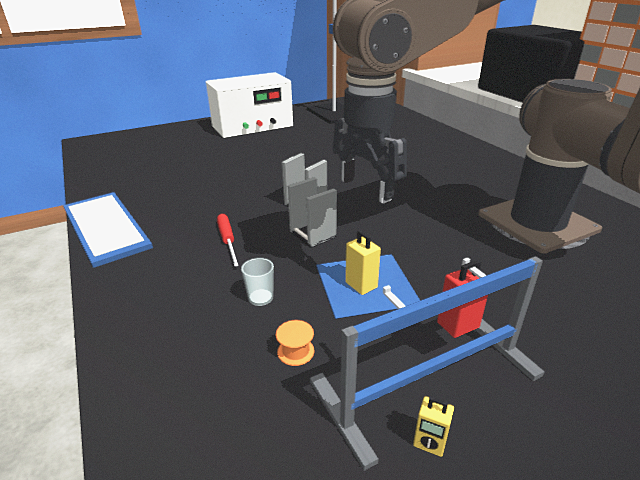

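The scene view shows the tester standing upright on the mat at (363,265), its plain back to this camera, so the screen faces the robot. I now turn the gripper 90° for a front/back grip.

```bash
python3 -m crank '[[0,0,0,0,0,-0.14],[0,0,0,0,0,-0.28],[0,0,0,0,0,-0.42],[0,0,0,0,0,-0.56],[0,0,0,0,0,-0.7],[0,0,0,0,0,-0.84],[0,0,0,0,0,-0.98],[0,0,0,0,0,-1.12],[0,0,0,0,0,-1.26],[0,0,0,0,0,-1.4]]'; python3 -m crank '[[0,0,0,0,0,-0.14],[0,0,0,0,0,-0.176],[0,0,0,0,0,-0.176],[0,0,0,0,0,-0.176],[0,0,0,0,0,-0.176]]'; python3 g.py .4842 .0115 .055 99.2
```

```text
time: 11.75
eef_pos: [0.4841, 0.0106, 0.1873]
tcp_rot: [0.71, 0.704, -0.001, -0.001]
contact_force: [0.3, -0.1, -0.1]
opening: 1.003
finger_force: 0.0
time: 12.25
eef_pos: [0.4846, 0.0106, 0.1883]
tcp_rot: [0.648, 0.761, -0.0, -0.0]
contact_force: [0.1, -0.5, -0.4]
opening: 1.0
finger_force: 0.0
now 12.25 [0.4846 0.0106 0.1883] psi 99.19 shift [ 9.000e-02 -1.000e-02  1.333e+01] rot [-0.001 -0.    -0.   ]
```

```bash
python3 -m crank '[[0.1,0,2,0,0,0],[0.1,0,4.5,0,0,0],[0.1,0,7,0,0,0],[0.1,0,9,0,0,0],[0.1,0,11,0,0,0],[0.1,0,12.3,0,0,0],[0.1,0,13.3,0,0,0],[0.1,0,13.3,0,0,0],[0.1,0,13.3,0,0,0]]' && python3 -m crank '[[0,0,0,0,0,0],[0,0,0,0,0,0],[0,0,0,0,0,0],[0,0,0,0,0,0],[0,0,0,0,0,0],[0,0,0,0,0,0],[0,0,0,0,0,0],[0,0,0,0,0,0],[0,0,0,0,0,0],[0,0,0,0,0,0]]' 0 50
```

```text
time: 13.15
eef_pos: [0.4852, 0.0115, 0.0563]
tcp_rot: [0.648, 0.762, 0.0, 0.0]
contact_force: [0.2, -0.2, 0.3]
opening: 1.004
finger_force: 0.0
time: 14.15
eef_pos: [0.485, 0.0115, 0.0565]
tcp_rot: [0.648, 0.762, 0.0, 0.0]
contact_force: [-2.3, -0.6, 4.8]
opening: 0.462
finger_force: 52.8
```

```bash
python3 -m crank '[[0,0,-0.7,0,0,0],[0,0,-2,0,0,0],[0,0,-4,0,0,0],[0,0,-6,0,0,0],[0,0,-8,0,0,0],[0,0,-10,0,0,0],[0,0,-12,0,0,0],[0,0,-14,0,0,0],[0,0,-15,0,0,0],[0,0,-15,0,0,0]]';  python3 -m crank '[[0,0,0,0,0,0],[0,0,0,0,0,0],[0,0,0,0,0,0]]'; python3 g.py .483 -.197 .2065 99
```

```text
time: 15.15
eef_pos: [0.4856, 0.0114, 0.2078]
tcp_rot: [0.648, 0.762, 0.001, 0.002]
contact_force: [-0.5, -0.1, -2.7]
opening: 0.461
finger_force: 52.1
time: 15.45
eef_pos: [0.484, 0.0116, 0.2045]
tcp_rot: [0.648, 0.762, -0.001, -0.001]
contact_force: [0.6, -0.4, -1.8]
opening: 0.462
finger_force: 52.1
now 15.45 [0.484  0.0116 0.2045] psi 99.22 shift [-20.58  -3.44  -0.21] rot [-0.002 -0.001  0.004]
```

```bash
python3 -m crank '[[-1,-0.2,0,0,0,0],[-3,-0.5,0,0,0,0],[-6,-1,0,0,0,0],[-9,-1.5,0,0,0,0],[-12,-2,0,0,0,0],[-15,-2.5,0,0,0,0],[-17.5,-2.9,0,0,0,0],[-19.5,-3.3,0,0,0,0],[-20.6,-3.45,0,0,0,0],[-20.6,-3.45,0,0,0,0]]';  python3 -m crank '[[0,0,0,0,0,0],[0,0,0,0,0,0],[0,0,0,0,0,0]]'
python3 - <<'E'
from m import *
import g
g.to(.483,-.197,.0615,99)
for n in("scene","side"):
    p,d,i=cam(n); cv2.imwrite(f"pics/{n}4.png",p); W=cloud(d,i); h=cv2.cvtColor(p,cv2.COLOR_BGR2HSV); near=(np.hypot(W[...,0]-.483,W[...,1]+.197)<.065)
    y=(h[...,0]>22)&(h[...,0]<34)&(h[...,1]>120)&near
    rep(n+" yel",W,y); rep("cheek tops",W,near&~y,.112,.12)
p,d,i=cam("wrist"); cv2.imwrite("pics/w4.png",p); W=cloud(d,i)
near=(np.hypot(W[...,0]-.483,W[...,1]+.197)<.065)
rep("cheek w",W,near,.112,.12)
rep("tab w",W,near,.262,.272)
E
```

```text
time: 16.45
eef_pos: [0.4834, -0.1987, 0.2056]
tcp_rot: [0.649, 0.761, -0.0, -0.0]
contact_force: [0.2, 0.9, -2.6]
opening: 0.463
finger_force: 52.1
time: 16.75
eef_pos: [0.4837, -0.1964, 0.2058]
tcp_rot: [0.647, 0.762, 0.0, -0.0]
contact_force: [0.0, 0.7, -1.9]
opening: 0.462
finger_force: 52.1
now 16.75 [ 0.4837 -0.1964  0.2058] psi 99.3 shift [-0.05 -0.08 14.43] rot [-0.    -0.     0.005]
scene yel 1089 z [0.156 0.195 0.244] rect [ 477.8 -194.3] [53.7 52.1] 7.1 x [0.461 0.505] y [-0.215 -0.167]
cheek tops 236 z [0.112 0.115 0.117] rect [ 481.9 -195. ] [70.8 84.6] 9.4 x [0.444 0.521] y [-0.24  -0.151]
side yel 1145 z [0.156 0.207 0.247] rect [ 483.6 -192.8] [47.  51.1] 9.8 x [0.459 0.502] y [-0.216 -0.168]
cheek tops 300 z [0.112 0.115 0.118] rect [ 481.  -196.8] [69.1 86.9] 8.7 x [0.443 0.519] y [-0.239 -0.151]
cheek w 1714 z [0.113 0.115 0.117] rect [ 477.5 -162.8] [69.4 12. ] 9.2 x [0.444 0.511] y [-0.173 -0.153]
tab w 9081 z [0.262 0.265 0.272] rect [ 483.5 -193.9] [114.5  30.4] 9.2 x [0.429 0.537] y [-0.214 -0.176]
```

View pics/w4.png

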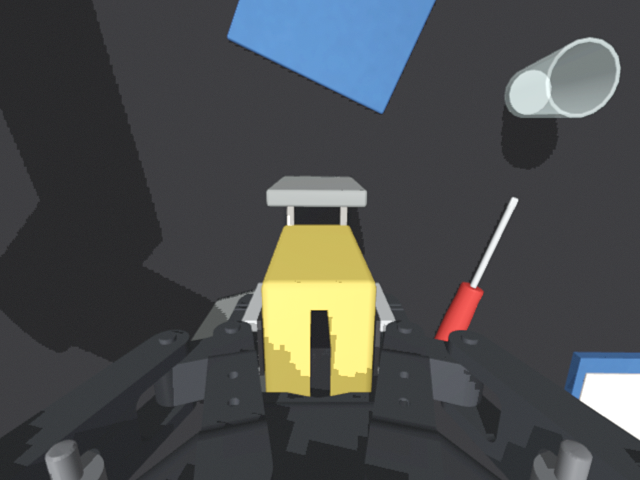

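Wrist view: the held tester is square to the dock; near cheek at (316,190) and sills at (290,215)/(343,215) line up on either side of it. The cheek fit gives the dock centre as (0.483,-0.197). Lowering.

```bash
python3 -m crank '[[-0.08,-0.08,0.5,0,0,0.005],[-0.08,-0.08,1.5,0,0,0.005],[-0.08,-0.08,2.5,0,0,0.005],[-0.08,-0.08,3.5,0,0,0.005],[-0.08,-0.08,4.5,0,0,0.005],[-0.08,-0.08,5.5,0,0,0.005],[-0.08,-0.08,6,0,0,0.005],[-0.08,-0.08,6,0,0,0.005]]' && python3 g.py .483 -.1973 .0605 99
```

```text
time: 17.7
eef_pos: [0.4824, -0.1979, 0.1446]
tcp_rot: [0.65, 0.76, -0.0, -0.001]
contact_force: [-0.5, -0.2, -3.4]
opening: 0.461
finger_force: 52.1
now 17.7 [ 0.4824 -0.1979  0.1446] psi 98.94 shift [0.04 0.08 8.41] rot [-0.002 -0.002 -0.001]
```

No contact so far; continue.

```bash
python3 -m crank '[[0.04,0.05,1,0,0,0],[0.04,0.05,2,0,0,0],[0.04,0.05,3,0,0,0],[0.04,0.05,4,0,0,0],[0.04,0.05,5,0,0,0],[0.04,0.05,6,0,0,0],[0.04,0.05,7,0,0,0],[0.04,0.05,7.5,0,0,0],[0.04,0.05,7.5,0,0,0],[0.04,0.05,7.5,0,0,0]]' && python3 g.py .483 -.1973 .0605 99
```

```text
time: 18.7
eef_pos: [0.4837, -0.1979, 0.071]
tcp_rot: [0.65, 0.76, 0.0, 0.0]
contact_force: [-0.6, -0.6, -2.0]
opening: 0.465
finger_force: 52.1
now 18.7 [ 0.4837 -0.1979  0.071 ] psi 98.94 shift [ 0.07 -0.06  1.05] rot [ 0.     0.    -0.001]
```

```bash
python3 -m crank '[[0.05,-0.06,0,0,0,0],[0.05,-0.06,0.3,0,0,0],[0.05,-0.06,0.5,0,0,0],[0.05,-0.06,0.7,0,0,0],[0.05,-0.06,0.85,0,0,0],[0.05,-0.06,0.95,0,0,0],[0.05,-0.06,1.0,0,0,0],[0.05,-0.06,1.0,0,0,0],[0.05,-0.06,1.0,0,0,0]]' && python3 g.py .483 -.1973 .0605 99
```

```text
time: 19.6
eef_pos: [0.4828, -0.1974, 0.0609]
tcp_rot: [0.65, 0.76, 0.0, 0.0]
contact_force: [1.6, -0.6, -2.0]
opening: 0.46
finger_force: 52.1
now 19.6 [ 0.4828 -0.1974  0.0609] psi 98.94 shift [0.01 0.02 0.04] rot [ 0.     0.    -0.001]
```

```bash
python3 -m crank '[[0,0,0.05,0,0,0],[0,0,0.1,0,0,0],[0,0,0.1,0,0,0],[0,0,0.1,0,0,0]]'
```

```text
time: 20.0
eef_pos: [0.483, -0.1975, 0.0605]
tcp_rot: [0.65, 0.76, -0.0, 0.0]
contact_force: [-2.7, 1.4, 4.9]
opening: 0.464
finger_force: 52.7
```

Contact at the predicted height: it is seated. Release and retreat.

```bash
python3 -m crank '[[0,0,0,0,0,0],[0,0,0,0,0,0],[0,0,0,0,0,0],[0,0,0,0,0,0]]' 0.6 && python3 -m crank '[[0,0,0,0,0,0],[0,0,0,0,0,0],[0,0,0,0,0,0],[0,0,0,0,0,0],[0,0,-2,0,0,0],[0,0,-5,0,0,0],[0,0,-9,0,0,0],[0,0,-13,0,0,0],[0,0,-17,0,0,0],[0,0,-18,0,0,0]]' 0.9; python3 -m crank '[[0,0,0,0,0,0],[0,0,0,0,0,0],[0,0,0,0,0,0]]'
python3 - <<'E'
from m import *
for n in("scene","side","wrist"):
    p,d,i=cam(n); W=cloud(d,i); h=cv2.cvtColor(p,cv2.COLOR_BGR2HSV); near=(np.hypot(W[...,0]-.483,W[...,1]+.1973)<.065)
    y=(h[...,0]>22)&(h[...,0]<34)&(h[...,1]>120)&near
    rep(n+" yel",W,y); rep("top",W,y,.094,.102); rep("tab",W,(np.hypot(W[...,0]-.483,W[...,1]+.1973)<.025),.112,.13)
    if n=="side": A=p[150:300,330:480]
    if n=="scene": B=p[130:280,240:390]
cv2.imwrite("pics/fin.png",cv2.resize(np.hstack([B,A]),(800,400)))
E
```

```text
time: 20.4
eef_pos: [0.4828, -0.1974, 0.0597]
tcp_rot: [0.65, 0.76, 0.0, 0.0]
contact_force: [-0.0, -0.5, -0.1]
opening: 0.601
finger_force: 0.0
time: 21.4
eef_pos: [0.485, -0.1987, 0.2459]
tcp_rot: [0.65, 0.76, 0.001, 0.005]
contact_force: [-0.3, 0.1, 0.4]
opening: 0.899
finger_force: 0.0
time: 21.7
eef_pos: [0.4817, -0.1967, 0.2371]
tcp_rot: [0.65, 0.76, -0.0, -0.002]
contact_force: [0.0, -0.0, -0.2]
opening: 0.899
finger_force: 0.0
scene yel 276 z [0.011 0.06  0.104] rect [ 488.8 -209. ] [44.2 34. ] 80.9 x [0.478 0.505] y [-0.22  -0.189]
top 32 z [0.095 0.097 0.098] rect [ 484.8 -209.3] [38.5 31.3] 10.1 x [0.471 0.504] y [-0.226 -0.191]
tab 54 z [0.112 0.119 0.122] rect [ 481.7 -195.8] [ 7.4 32.9] 10.0 x [0.477 0.487] y [-0.211 -0.18 ]
side yel 95 z [0.09  0.098 0.117] rect [ 485.5 -213.1] [38.9 49.9] 47.0 x [0.462 0.509] y [-0.226 -0.183]
top 80 z [0.095 0.098 0.101] rect [ 481.8 -212.3] [38.9 27.5] 2.9 x [0.462 0.501] y [-0.224 -0.198]
tab 48 z [0.113 0.12  0.122] rect [ 480.2 -196.3] [ 7.  33.4] 5.2 x [0.476 0.485] y [-0.213 -0.181]
wrist yel 146 z [0.087 0.094 0.111] rect [ 479.4 -178.3] [36.  10.4] 8.9 x [0.461 0.497] y [-0.183 -0.171]
top 70 z [0.094 0.096 0.1  ] rect [ 479.6 -178.2] [35.7 10.3] 8.9 x [0.461 0.497] y [-0.183 -0.171]
tab 308 z [0.113 0.12  0.122] rect [ 482.3 -198.2] [ 5.7 30.4] 9.0 x [0.478 0.487] y [-0.213 -0.183]
```

View pics/fin.png

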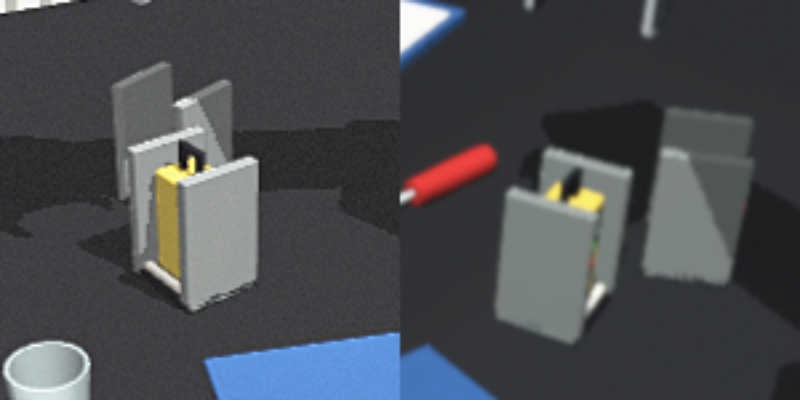

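The tester stands upright between the cheeks at (180,215) left and (580,195) right. Tab top is at 0.121 m and body top at 0.098 m, as expected for fully seated, and it is centred within about 1–2 mm. Handing in.

```bash
python3 -c "
from plant import ctrl; print(ctrl.sign_off())"
```

```text
the job is handed in; nothing more can be done
None
```

The tester was stood on the mat, re-gripped and lowered into the leftmost dock, where it measured upright and fully down with its screen facing out of the front; I let go of it and handed the job in, but sign-off returned no verdict.

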